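Open the chiller's filler for topping up

TASK

The recirculating chiller needs topping up: swing its blue hood right back (the yellow tab is there to lift it), then unscrew the black filler cap with the red bar that sits beneath, a bit less than a quarter turn anticlockwise, and lift it off. Carry the cap to the blue tray and set it down flat inside, red bar up, without dropping it. Leave the hood open, and the bottle, tip box and timer standing where they are.

Things in the scene. Friction and masses are not known exactly. Their poses are not given: they have to be found in the camera images.
- chiller: White chiller, 280 (its x) x 200 (y) x 200 mm high, fixed. Origin: on the bench under its mid-width, 100 mm behind its front; the front (dark control panel) faces its own -x. The front face is 153 mm high; from there a shoulder slopes up and back at 25 degrees (110 mm along the slope, full width) to the flat top. Filler, cap and hood are on this shoulder.
- filler: White neck, 40 mm diameter, 13 mm out of the slope, with a coarse thread; fixed. Origin: centre of its foot on the slope. z: axis of neck and cap, square to the slope, leaning 25 degrees to the chiller's front; x: straight up the slope; y: level. A grey hinge bracket 90 mm wide, 36 mm high stands at x = 52 to 57 mm; with the hood open the slope is otherwise clear.
- hood_part (a joint): Angle of the blue hood: 0 shut over the cap, growing as it opens, stop at 3.05 rad (lying right back). A friction hinge (0.045 N m) keeps the hood (70 g) where it is left; it may start up to 0.2 rad ajar. About 1 N at the tab moves it. Hood: 3 mm shell, 104 mm long from the hinge down the slope, 90 mm wide, lid 36 mm above the slope when shut, 35 mm skirts on three sides.
- hood_hinge (a point): Middle of the hood's hinge axis, which is level, along the chiller's y: 54 mm up the slope from the filler's axis and 36 mm above the slope. Axes turn with the hood; when shut they are parallel to the filler's (x up the slope, z out of it). Opening is a positive turn about y.
- hood_tab (a point): Centre of the yellow lift tab at the hood's lower edge, 117.5 mm from the hinge axis; axes as the hood's. A flat tongue 32 mm wide (y), 6 mm thick, 21 mm beyond the hood's edge in the plane of the lid, ending 9 mm past this point. Free space beneath. It can be gripped by its side edges (32 mm) from above along the filler's -z and then turns between the fingers as the hood swings.
- cap_grip (a point): Centre of the red bar on the loose black cap, on its axis (z, out of its top). Bar 48 (x) x 13 mm (y), 15 mm above the cap's flat top; this point is 7 mm above that top, 22 mm above the cap's lower edge. Cap 58 mm diameter, about 80 g. Screwed on, its axes are parallel to the filler's. Positive turn about z of 70 to 88 degrees (stop; aim for 80) frees it; then it lifts off along z within 15 mm.
- tray: Blue shallow tray, 200 (x) x 160 (y) mm, fixed; floor 4 mm thick, walls 4 mm thick and 16 mm high. Origin: centre of its underside on the bench.
- bottle: Amber reagent bottle with a blue cap, 60 mm diameter, 130 mm high, loose; origin centre of its foot. To be left alone.
- tip_box: Orange pipette-tip box with a pale lid, 122 (x) x 84 (y) x 64 mm high, loose; origin centre of its underside. To be left alone.
- timer: White bench timer lying flat, 55 x 72 x 20 mm, loose; origin centre of its underside. To be left alone.

How it is judged:
By the outcome, as a careful person would: the job done as asked, in the order asked, and still so for the second after the job is handed in, with the robot touching nothing.
It also fails if it takes over 64 s, if anything falls off the work surface, if the arm or the gripper's body presses on something with over 40 N, if the wrist force passes 120 N, or if a joint passes its speed limit or range.

ROBOT

A 6-joint arm with a two-finger parallel gripper is mounted at the origin on the work surface. World frame = base frame: x ahead of the robot, y to its left, z up, the work surface at z = 0. Lengths are in mm, angles in rad, forces in N, time in s.
With the tool pointing down it reaches from about 275 to 1000 mm from the base axis. Payload 8.4 kg.
Tool frame: the origin (TCP) lies at the very end of the fingers, on their centre line; the grasp point (between the pads) lies 19 mm behind it; z points along the fingers, y is the direction in which the jaws open and shut (so a half turn about z gives the same grasp; the last joint's range is limited). The gripper opens to 85 mm and grips with 20 to 120 N. Pads are 22 mm wide; open, the fingers measure 114 mm over their backs; the gripper's body (76 mm by 85 mm) begins 54 mm behind the grasp point. The pads swing forward as they close: fully open they stand 13 mm farther back than shut.
Start: joints at [-0.002, 0.353, 1.633, -0, 1.155, -0.002], TCP at [625.002, -0, 231.281] pointing down, gripper open.
Joint ranges: [-2.63, 2.63], [-0.92, 2.1], [0.06, 2.66], [-1.3, 4.44], [0, 2.69], [-3.02, 3.02]. Speed limits (rad/s): [2.22, 2.22, 2.79, 3.14, 3.14, 3.14].

INTERFACE

Orientations are given as [roll, pitch, yaw] about the fixed x, y, z axes, in that order (R = Rz(yaw) Ry(pitch) Rx(roll)).
In Python, from rig import sense, grab_frame, get_calibration, sign_off, boxes_of, trace gives the robot as it stands.
- The arm moves only by the tool servo_tool, never from a script. Its argument "rows" is a list of rows, each a list of 3 entries, a list of its own where there are three numbers: the finger opening in mm, from 0 to 85.4, then the shift along the tool's x, y, z in mm, then the turn, a rotation vector about the tool's x, y, z in degrees. A call has 1 to 8 rows; each row shifts and turns the commanded pose from where the row before left it, along the tool's axes as they then stand; what a row does not reach is not made up. A row lasts 1/8 s, in which the tool goes at most 62.5 mm and 10.7 degrees, less where a joint would pass 70% of its speed; a pose out of reach is approached as far as the arm can. A call is refused whole if a number of a shift passes 62.5 or a number of a turn 10.7, either way. A call with a gripper value outside its range is refused whole. The fingers move at their own pace and stop on an object; "force" is the grip in N (left out, the last holds). Time passes only in rows, so rows that do not move let the fingers close. It gives the time, the measured TCP pose, the force and the opening at its end, in the units of the state.
- sense(): the state, without advancing time (a new reading comes with each control period).
- grab_frame(name): name is "scene" or "side" or "wrist"; returns the picture (400x640x3 uint8, blue, green, red); there is no depth.
- get_calibration(name): a dict with "intrinsics" (3x3 intrinsics, pixels), "world_to_cam" (4x4, takes a point from world to camera coordinates). Camera axes: x right, y down, z forward; pixel columns grow to the right and rows downward; lengths in mm; the calibration is good to about 2 mm. A picture is of the moment at which its call begins: read the wrist's pose just before it. get_calibration takes no time and is no camera call; for the wrist camera it gives the pose at the moment of the call.
- sign_off(): hands the job in, once; it reports no verdict.
Trained networks look in the newest picture that a camera, given by its name, has taken for a name from the list of things; names that differ only in an ending like _2 or _b are one class to them, and where a whole thing is asked for, a point or a joint stands for the part that bears it (a point fixed in the world has none). Each returns a list of dicts, best first, with "conf" (0 to 1); they miss things now and then, are a little off and sometimes report something else, mostly with a low value. They report only what shows in the picture. A call takes as long as a camera call.
- boxes_of(camera, thing): "centre" ([x, y, z] in mm, in the coordinates of the camera as it stood for that picture, good to about 4 mm: the middle of the surface that is visible of it).
- trace(camera, thing): "mask" (400x640 bool, what is visible of it).
The state is a dict: "clock": time; "qpos": joint angles; "qvel": joint speeds; "joint_efforts": joint torques, N m; "eef_pos": TCP position; "tcp_rot": TCP orientation; "contact_force": force on the tool from outside, world axes, zero at the start; "wrist_torque": the same for the moment, N m; "opening": opening from 0.0 (shut) to 1.0 (fully open).
Only numpy, scipy, OpenCV 4.12 (cv2) and the standard library are available. Lean on these libraries where they do the work, as an engineer would, in place of code of your own. Each camera call takes 0.05 s, during which the arm holds its last target. There are 200 camera calls.

## Working session

There is one attempt and no reset: what is moved stays moved. The work goes in short steps, Python scripts to look and compute and a tool call to move; the robot and the scene stay as the last step left them, time stands still between calls to the robot, and variables do not carry over. Pictures are saved under pics/ and viewed, about 8 in all and at most 12, crops included, and the job is handed in when it is done.

Besides the shell and the picture viewer there is one more tool, called as a command line: name --argument value ..., lists and objects as JSON in quotes. servo_tool: Moves the arm, as the interface text tells. Its arguments: {"type":"object","properties":{"rows":{"type":"array","items":{"type":"array"}},"force":{"type":"number"}},"required":["rows"]}

```bash
mkdir -p pics; cat > look.py <<'E'
import numpy as np, cv2
from rig import *
def cal(c):
    k=get_calibration(c); return np.array(k["intrinsics"]),np.array(k["world_to_cam"])
def find(c,t):
    r=boxes_of(c,t); K,T=cal(c); Ti=np.linalg.inv(T)
    return [(round(d["conf"],2),np.round((Ti@np.r_[d["centre"],1])[:3],0)) for d in r[:2]]
def proj(c,P):
    K,T=cal(c); p=(T[:3,:3]@np.atleast_2d(P).T).T+T[:3,3]; q=(K@p.T).T; return q[:,:2]/q[:,2:]
E
python3 - <<'E'
from look import *
ims=[]
for c in ["scene","side"]:
    ims.append(grab_frame(c))
    for t in ["chiller","hood_part","hood_tab","tray","bottle","tip_box","timer","cap_grip","filler"]:
        print(c,t,*find(c,t))
    print(c,cal(c)[1].round(2).tolist())
cv2.imwrite("pics/a.png",ims[0]);cv2.imwrite("pics/b.png",ims[1])
print(sense())
E
```

```text
scene chiller (0.83, array([ 717., -183.,  200.]))
scene hood_part (0.8, array([ 597., -159.,  209.])) (0.2, array([ 478., -145.,   19.]))
scene hood_tab (0.6, array([ 598., -160.,  211.]))
scene tray (0.71, array([666., 175.,   6.]))
scene bottle (0.71, array([515.,  59.,  84.])) (0.41, array([ 595., -162.,  206.]))
scene tip_box (0.69, array([419., 143.,  58.]))
scene timer (0.46, array([ 479., -145.,   19.]))
scene cap_grip
scene filler (0.71, array([ 652., -152.,  218.]))
scene [[0.86, 0.51, -0.01, -473.13], [0.42, -0.71, -0.56, -160.53], [-0.29, 0.48, -0.83, 1215.32], [0.0, 0.0, 0.0, 1.0]]
side chiller (0.64, array([703., -48., 161.])) (0.37, array([506.,  92.,  82.]))
side hood_part (0.9, array([ 567., -119.,  196.]))
side hood_tab (0.66, array([ 570., -119.,  195.]))
side tray (0.56, array([645., 192.,  -1.]))
side bottle (0.69, array([506.,  92.,  80.]))
side tip_box (0.61, array([436., 195.,  65.])) (0.36, array([644., 194.,   5.]))
side timer (0.69, array([ 492., -108.,   20.]))
side cap_grip
side filler
side [[-0.99, -0.16, 0.01, 554.98], [-0.12, 0.69, -0.72, 178.12], [0.1, -0.71, -0.7, 973.05], [0.0, 0.0, 0.0, 1.0]]
{'clock': 1.0, 'qpos': array([-2.41049019e-03,  3.53022052e-01,  1.63340120e+00, -2.76455280e-05,
        1.15521318e+00, -2.38756174e-03]), 'qvel': array([ 3.93479284e-04,  1.12361842e-03,  1.30954769e-03, -1.00194328e-03,
       -4.19494108e-05,  1.61486954e-03]), 'joint_efforts': array([ 1.70836163e-03, -6.05172586e+01, -3.42439449e+01,  6.51097412e-05,
        1.21968576e-03,  1.55939637e-05]), 'eef_pos': array([ 6.24995667e+02, -1.52122058e-02,  2.31266672e+02]), 'tcp_rot': array([-3.14154882e+00,  2.51872917e-05,  1.57078456e+00]), 'contact_force': array([0.05497073, 0.1558828 , 0.48775509]), 'wrist_torque': array([-0.02877738, -0.02474282, -0.03289573]), 'opening': 1.0007699905646688}
```

View pics/a.png

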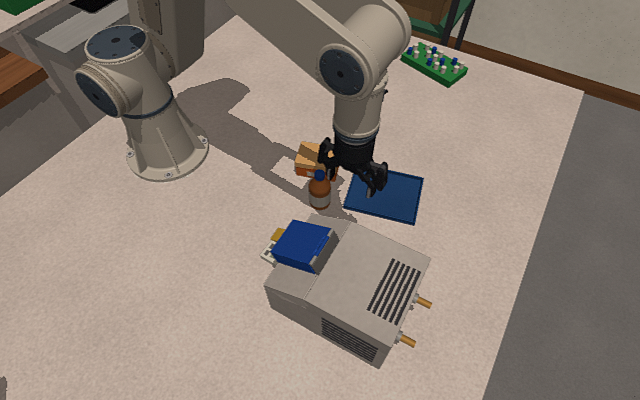

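View pics/b.png

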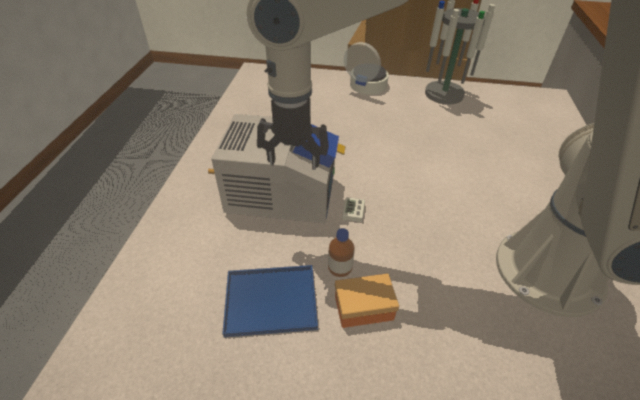

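The scene picture shows the chiller (265–430, 215–360) with the blue hood at about (303, 245) and the tab at (279, 236). The side picture has the gripper covering part of the hood, and the tray, bottle and tip box are clear. Next I fit the known shapes to the masks.

```bash
cat > fit.py <<'E'
from look import *
from scipy.optimize import minimize
a25=np.radians(25)
RF=np.array([[np.cos(a25),0,-np.sin(a25)],[0,1,0],[np.sin(a25),0,np.cos(a25)]])  # filler axes in chiller frame (cols x,y,z)
def Rz(a): return np.array([[np.cos(a),-np.sin(a),0],[np.sin(a),np.cos(a),0],[0,0,1]])
def Ry(a): return np.array([[np.cos(a),0,np.sin(a)],[0,1,0],[-np.sin(a),0,np.cos(a)]])
def box(x,y,z): return np.array([[i,j,k] for i in x for j in y for k in z],float)
def frames(p):
    x,y,yaw,s,yo,th=p; C=Rz(yaw); o=np.array([x,y,0])
    F=o+C@(np.array([-100,yo,153])+RF@[s,0,0]); RFw=C@RF
    H=F+RFw@[54,0,36]; RH=RFw@Ry(th)
    return o,C,F,RFw,H,RH
def parts(p):
    o,C,F,RFw,H,RH=frames(p)
    prof=[(-100,0),(-100,153),(-.3,199.5),(180,199.5),(180,0)]
    ch=np.array([[q[0],j,q[1]] for q in prof for j in(-100,100)])@C.T+o
    hd=box((-104,0),(-45,45),(-35,0))@RH.T+H
    tb=box((-126.5,-104),(-16,16),(-6,0))@RH.T+H
    return ch,hd,tb
def ras(c,P,S=2):
    m=np.zeros((400*S,640*S),np.uint8); cv2.fillConvexPoly(m,cv2.convexHull((proj(c,P)*S*16).round().astype(np.int32)),1,shift=4); return m>0
def soft(c,P):
    return cv2.resize(ras(c,P,4).astype(np.float32),(640,400),interpolation=cv2.INTER_AREA)
def iou(a,b): return np.minimum(a,b).sum()/np.maximum(a,b).sum()
E
cat > f1.py <<'E'
from fit import *
c="scene"; grab_frame(c)
M={t:trace(c,t)[0]["mask"].astype(np.float32) for t in ["chiller","hood_part","hood_tab","tray"]}
for t in M: ys,xs=np.nonzero(M[t]);print(t,M[t].sum(),xs.min(),xs.max(),ys.min(),ys.max())
np.savez("m.npz",**M)
U=np.maximum(M["chiller"],M["hood_part"])
def cost(p,v=False):
    ch,hd,tb=[soft(c,q) for q in parts(p)]
    h=np.maximum(hd,tb); a=np.maximum(ch,h)
    r=[iou(a,U),iou(h,M["hood_part"])]
    if v: print(np.round(r,3))
    return -sum(r)
best=None
for yaw in(-.3,0,.3):
  p0=np.array([690,-175,yaw,54,0,.1])
  r=minimize(cost,p0,method="Nelder-Mead",options=dict(maxiter=700,initial_simplex=np.vstack([p0]+[p0+d for d in np.diag([15,15,.15,8,15,.1])])))
  print(r.fun,r.x.round(3)); best=r if best is None or r.fun<best.fun else best
cost(best.x,1); print([f.round(1).tolist() for f in frames(best.x)[2:5:2]])
def ct(q):
    return -iou(soft(c,box((-100,100),(-80,80),(0,16))@Rz(q[2]).T+[q[0],q[1],0]),M["tray"])
r=minimize(ct,[655,190,0],method="Nelder-Mead",options=dict(initial_simplex=[[655,190,0],[665,190,0],[655,200,0],[655,190,.2]])); print("tray",r.fun,r.x)
im=grab_frame(c)
for P in parts(best.x):
    cv2.polylines(im,[cv2.convexHull(proj(c,P).round().astype(np.int32))],1,(0,255,0),1)
cv2.imwrite("pics/c.png",cv2.resize(im[190:380,230:450],None,fx=3,fy=3))
E
python3 f1.py
```

```text
chiller 16660.0 264 431 214 368
hood_part 2132.0 270 329 220 274
hood_tab 1967.0 271 328 220 272
tray 2850.0 343 423 170 225
-1.7993124723434448 [ 6.61834e+02 -1.49953e+02  3.60000e-02  4.78100e+01  1.77500e+00
  2.50000e-02]
-1.8079020977020264 [ 6.59568e+02 -1.46353e+02  5.00000e-03  4.81080e+01 -3.07300e+00
 -1.40000e-02]
-1.8087308406829834 [ 6.59356e+02 -1.48016e+02  1.20000e-02  4.73710e+01 -1.17300e+00
 -1.70000e-02]
[0.951 0.858]
[[602.3, -149.9, 173.0], [636.0, -149.5, 228.5]]Traceback (most recent call last):
  File "f1.py", line 21, in <module>
    r=minimize(ct,[655,190,0],method="Nelder-Mead",options=dict(initial_simplex=[[655,190,0],[665,190,0],[655,200,0],[655,190,.2]])); print("tray",r.fun,r.x)
    res = _minimize_neldermead(fun, x0, args, callback, bounds=bounds,
                               **options)
    fxr = func(xr)
    fx = function(np.copy(x), *(wrapper_args + args))
  File "f1.py", line 20, in ct
    return -iou(soft(c,box((-100,100),(-80,80),(0,16))@Rz(q[2]).T+[q[0],q[1],0]),M["tray"])
                ~~~~^^^^^^^^^^^^^^^^^^^^^^^^^^^^^^^^^^^^^^^^^^^^^^^^^^^^^^^^^^^^
  File "fit.py", line 23, in soft
    return cv2.resize(ras(c,P,4).astype(np.float32),(640,400),interpolation=cv2.INTER_AREA)
                      ~~~^^^^^^^
  File "fit.py", line 21, in ras
    m=np.zeros((400*S,640*S),np.uint8); cv2.fillConvexPoly(m,cv2.convexHull((proj(c,P)*S*16).round().astype(np.int32)),1,shift=4); return m>0
                                                                             ~~~~^^^^^
  File "look.py", line 9, in proj
    K,T=cal(c); p=(T[:3,:3]@np.atleast_2d(P).T).T+T[:3,3]; q=(K@p.T).T; return q[:,:2]/q[:,2:]
        ~~~^^^
  File "look.py", line 4, in cal
    k=get_calibration(c); return np.array(k["intrinsics"]),np.array(k["world_to_cam"])
ValueError: time passes only in moves, steps and waits
```

```bash
python3 - <<'E'
s=open('look.py').read()
s=s.replace('def cal(c):\n','_C={}\ndef cal(c):\n    if c in _C: return _C[c]\n').replace('k=get_calibration(c); return np.array(k["intrinsics"]),np.array(k["world_to_cam"])','k=get_calibration(c); _C[c]=np.array(k["intrinsics"]),np.array(k["world_to_cam"]); return _C[c]')
open('look.py','w').write(s)
s=open('f1.py').read()
s=s.replace('for yaw in(-.3,0,.3):','for yaw in(0,.1):')
open('f1.py','w').write(s)
E
python3 f1.py; python3 -c "
from rig import sense; print(sense()['clock'])"
```

```text
chiller 16511.0 264 431 214 368
hood_part 2081.0 271 330 220 273
hood_tab 2109.0 270 330 220 273
tray 2864.0 343 423 170 225
-1.788285732269287 [ 6.57407e+02 -1.47960e+02 -4.00000e-03  4.80910e+01 -1.39500e+00
 -4.90000e-02]
-1.802787184715271 [ 6.57356e+02 -1.45100e+02 -6.00000e-02  3.45370e+01 -4.94900e+00
 -1.45000e-01]
[0.913 0.89 ]
[[588.5, -145.9, 167.6], [622.1, -147.9, 223.0]]
tray -0.7931799292564392 [6.48799269e+02 1.86844453e+02 2.53498384e-01]
1.55
```

View pics/c.png

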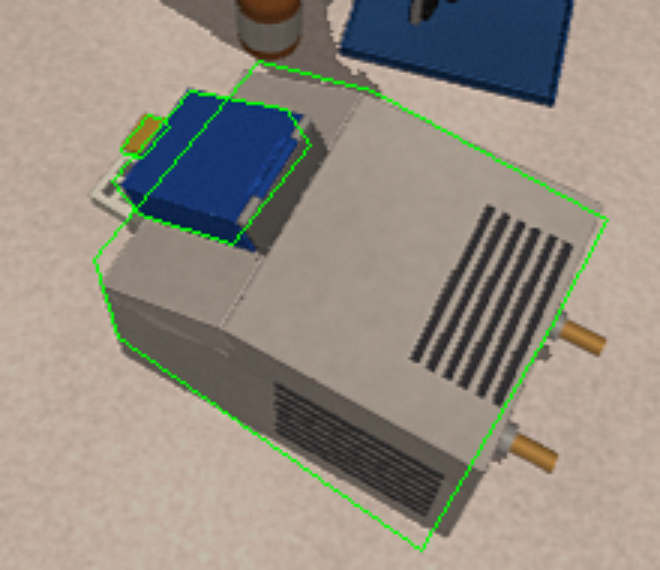

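```bash
cat > f2.py <<'E'
from fit import *
from scipy.optimize import least_squares
px=lambda L:np.array(L)/3+[230,190]
c="scene"; grab_frame(c)
A=np.array([[-.3,100,199.5],[-.3,-100,199.5],[-100,-100,153],[-100,100,153],[180,100,199.5],[180,-100,199.5],[180,-100,0],[-100,-100,0]])
a=px([(365,95),(225,325),(105,287),(260,62),(603,207),(475,467),(447,535),(122,350)])
B=np.array([[-104,45,0],[0,45,0],[0,-45,0],[-104,-45,0],[-126.5,16,0],[-126.5,-16,0]])
b=px([(190,90),(303,113),(240,220),(127,183),(150,114),(122,150)])
def res(p):
    o,C,F,R,H,RH=frames(p)
    return np.r_[proj(c,A@C.T+o)-a,proj(c,B@RH.T+H)-b].ravel()
r=least_squares(res,[660,-148,-.1,48,0,.1],loss="soft_l1",x_scale=[10,10,.1,10,10,.1])
print(r.x.round(3)); print(res(r.x).reshape(-1,2).round(1).tolist()); o,C,F,R,H,RH=frames(r.x)
print("F",F.round(1),"H",H.round(1),"tab",(H+RH@[-117.5,0,-3]).round(1))
np.save("p.npy",r.x)
ft=lambda q: -iou(soft(c,box((-100,100),(-80,80),(0,16))@Rz(q[2]).T+[q[0],q[1],0]),np.load("m.npz")["tray"])
im=grab_frame("side");M=trace("side","tray")[0]["mask"].astype(np.float32)
fs=lambda q: -iou(soft("side",box((-100,100),(-80,80),(0,16))@Rz(q[2]).T+[q[0],q[1],0]),M)
s0=[[650,187,0],[665,187,0],[650,200,0],[650,187,.2]]
r=minimize(fs,s0[0],method="Nelder-Mead",options=dict(initial_simplex=s0)); print("tray",r.fun,r.x)
E
python3 f2.py
```

```text
[ 6.61477e+02 -1.45787e+02  2.10000e-02  5.16000e+01 -8.13000e-01
 -1.50000e-02]
[[0.7, -2.6], [-1.1, -0.7], [-1.7, -3.1], [-4.1, 0.9], [1.4, -2.1], [3.4, 0.9], [-0.5, 1.8], [0.8, 1.1], [0.8, -0.2], [1.1, -0.1], [-0.7, -0.3], [-1.3, 1.1], [-0.6, 0.2], [0.6, -0.6]]
F [ 608.3 -147.7  174.8] H [ 642.  -147.   230.3] tab [ 537.6 -149.2  176.3]
tray -0.9832713007926941 [6.44818830e+02 1.91843949e+02 2.45112827e-01]
```

servo_tool --rows '[[85, [0, 0, -50], [0, 0, 10]], [85, [0, 0, -50], [0, 0, 10]], [85, [0, 0, 0], [0, 0, 10]], [85, [0, 0, 0], [0, 0, 10]], [85, [0, 0, 0], [0, 0, 10]], [85, [0, 0, 0], [0, 0, 10]], [85, [0, 0, 0], [0, 0, 10]], [85, [0, 0, 0], [0, 0, 10]]]' --force 30

```text
clock: 2.7
eef_pos: [625.0, 0.0, 331.3]
tcp_rot: [-3.142, 0.0, 0.169]
contact_force: [-1.0, 0.4, 0.5]
opening: 0.996
```

servo_tool --rows '[[85, [0, 0, 0], [0, 0, 9]], [85, [-42, 50, 5], [0, 0, 0]], [85, [-42, 50, 5], [0, 0, 0]], [85, [-42, 50, 5], [0, 0, 0]], [85, [0, 0, 0], [0, 9, 0]], [85, [0, 0, 0], [0, 8, 0]], [85, [0, 0, 0], [0, 8, 0]], [85, [0, 0, 0], [0, 0, 0]]]'

```text
clock: 3.7
eef_pos: [505.1, -145.1, 316.4]
tcp_rot: [-3.141, -0.435, 0.016]
contact_force: [-0.4, -0.1, 0.4]
opening: 0.997
```

```bash
python3 - <<'E'
from fit import *
s=sense(); print(s["eef_pos"],s["tcp_rot"],s["qpos"].round(2))
im=grab_frame("wrist"); print(find("wrist","hood_tab"),find("wrist","hood_part"))
p=np.load("p.npy")
for P in parts(p): cv2.polylines(im,[cv2.convexHull(proj("wrist",P).round().astype(np.int32))],1,(0,255,0),1)
cv2.imwrite("pics/d.png",im)
im=grab_frame("scene"); cv2.imwrite("pics/d2.png",cv2.resize(im[190:380,230:450],None,fx=3.5,fy=3,interpolation=cv2.INTER_CUBIC))
E
```

```text
[ 505.10317858 -145.13633001  316.35211628] [-3.14093214 -0.43519236  0.01553128] [-0.39 -0.09  2.03  0.23  0.81  1.04]
[(0.82, array([ 601., -154.,  217.]))] [(0.59, array([ 597., -150.,  215.]))]
```

View pics/d.png

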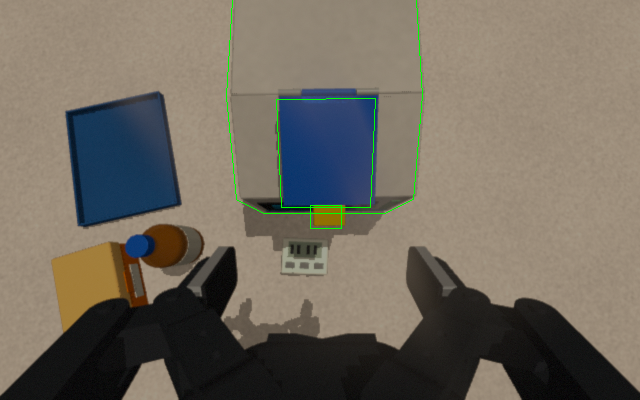

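The wrist picture confirms the model to within a few pixels: hood lid about (278–378, 93–208), tab about (311–345, 206–228). Now I refine it with the wrist pixels and work out the move to the tab.

```bash
cat > f3.py <<'E'
from fit import *
from scipy.optimize import least_squares
grab_frame("wrist"); grab_frame("scene")
px=lambda L:np.array(L)/3+[230,190]
B=np.array([[-104,45,0],[0,45,0],[0,-45,0],[-104,-45,0],[-126.5,16,0],[-126.5,-16,0]])
b=px([(190,90),(303,113),(240,220),(127,183),(150,114),(122,150)])
w=np.array([(280,207),(278,94),(378,95),(373,208),(312,228),(344,228)],float)
A=np.array([[-.3,100,199.5],[-.3,-100,199.5],[-100,100,153],[-100,-100,153]]); a=np.array([(231,93),(422,93),(238,198),(414,197)],float)
def res(p):
    o,C,F,R,H,RH=frames(p); X=B@RH.T+H
    return np.r_[(proj("scene",X)-b)*1,proj("wrist",X)-w,proj("wrist",A@C.T+o)-a].ravel()
r=least_squares(res,np.load("p.npy"),loss="soft_l1",x_scale=[10,10,.1,10,10,.1])
print(r.x.round(3)); print(res(r.x).reshape(-1,2).round(1).tolist()); np.save("p2.npy",r.x)
o,C,F,R,H,RH=frames(r.x); print("F",F.round(1),"H",H.round(1))
s=sense(); from scipy.spatial.transform import Rotation as Ro
T=Ro.from_euler("xyz",s["tcp_rot"]).as_matrix(); t=np.array(s["eef_pos"])
G=H+RH@[-122.5,0,-3]; print("tab",G.round(1),"in tool axes",(T.T@(G-t)).round(1),"H in tool",(T.T@(H-t)).round(1))
W=R@np.diag([1,-1,-1]); print("turn needed deg",np.degrees(Ro.from_matrix(T.T@W).as_rotvec()).round(2))
E
python3 f3.py
```

```text
[ 6.64494e+02 -1.47253e+02  2.20000e-02  5.17660e+01 -8.98000e-01
  3.70000e-02]
[[0.5, -0.6], [2.1, 1.2], [0.3, 1.2], [-1.7, 0.9], [-1.1, -0.6], [-0.0, -1.2], [2.3, -0.5], [0.2, 1.9], [-0.5, 0.6], [-0.1, -1.7], [-0.3, -0.1], [-0.6, -0.2], [-2.8, 0.9], [2.2, 0.3], [-0.7, -0.6], [0.7, -0.1]]
F [ 611.4 -149.3  174.9] H [ 645.2 -148.6  230.3]
tab [ 533.5 -151.   179.9] in tool axes [-35.2   6.2 135.1] H in tool [ 87.3   5.8 136.6]
turn needed deg [ 0.09  0.04 -0.18]
```

servo_tool --rows '[[60, [-35, 6, 0], [0, 0, 0]], [60, [0, 0, 50], [0, 0, 0]], [60, [0, 0, 50], [0, 0, 0]], [60, [0, 0, 30], [0, 0, 0]], [60, [0, 0, 16], [0, 0, 0]], [60, [0, 0, 0], [0, 0, 0]]]'

```text
clock: 4.75
eef_pos: [537.6, -150.4, 169.1]
tcp_rot: [-3.141, -0.435, 0.018]
contact_force: [-0.1, -0.3, -0.3]
opening: 0.702
```

```bash
python3 - <<'E'
from fit import *
s=sense(); print(s["eef_pos"],s["tcp_rot"],s["contact_force"],s["opening"])
im=grab_frame("wrist"); cv2.imwrite("pics/e.png",im)
E
```

```text
[ 537.55549505 -150.35475161  169.05191825] [-3.14060828 -0.4345442   0.01775402] [-0.0567395  -0.28921738 -0.27020679] 0.7015277807729022
```

View pics/e.png

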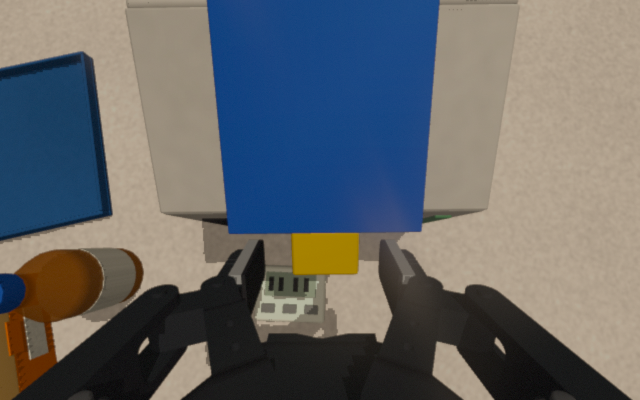

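servo_tool --rows '[[28, [0, 0, 0], [0, 0, 0]], [28, [0, 0, 0], [0, 0, 0]], [28, [0, 0, 0], [0, 0, 0]], [28, [0, 0, 0], [0, 0, 0]], [28, [0, 0, 0], [0, 0, 0]]]' --force 25

```text
clock: 5.42
eef_pos: [537.8, -151.8, 171.2]
tcp_rot: [3.139, -0.439, 0.018]
contact_force: [-0.2, -4.9, -0.5]
opening: 0.362
```

```bash
cat > arc.py <<'E'
from fit import *
from scipy.spatial.transform import Rotation as Ro
import sys
p=np.load("p2.npy"); o,C,F,R,H,RH=frames(p)
s=sense(); T=Ro.from_euler("xyz",s["tcp_rot"]).as_matrix(); t=np.array(s["eef_pos"])
g=t-T[:,2]*10   # tab point held
v=R.T@(g-H); r=np.hypot(v[0],v[2]); th0=np.arctan2(v[2],-v[0]); print("held in filler axes rel hinge",v.round(1),"r",r.round(1),"th",th0.round(3), "open",s["opening"])
step=float(sys.argv[1]); turn=float(sys.argv[2])  # hood deg, tool deg (about filler +y = tool -y) per row
n=int(sys.argv[3])
a=0
def pos(th): return np.array([-r*np.cos(th),0,r*np.sin(th)])
for i in range(n):
    th=th0+np.radians(step)*i; th2=th+np.radians(step)
    # TCP = g + 10*toolz ; tool rotated by a about filler y
    W=lambda a: R@Ry(np.radians(a))@np.diag([1,-1,-1])
    q=lambda th,a: H+R@pos(th)+W(a)[:,2]*10
    d=W(a).T@(q(th2,a+turn)-q(th,a)); a+=turn
    print(i,np.degrees(th2).round(0),d.round(1))
E
python3 arc.py 10 0 18
```

```text
held in filler axes rel hinge [-122.4   -0.8    1.8] r 122.4 th 0.015 open 0.3621088799398473
0 11.0 [  2.2   0.  -21.2]
1 21.0 [  5.8  -0.  -20.5]
2 31.0 [  9.3  -0.  -19.2]
3 41.0 [ 12.5  -0.  -17.3]
4 51.0 [ 15.3   0.  -14.9]
5 61.0 [ 17.7   0.  -12. ]
6 71.0 [19.5 -0.  -8.7]
7 81.0 [20.7 -0.  -5.2]
8 91.0 [21.3  0.  -1.5]
9 101.0 [21.2 -0.   2.2]
10 111.0 [20.5  0.   5.8]
11 121.0 [19.2 -0.   9.3]
12 131.0 [17.3 -0.  12.5]
13 141.0 [14.9  0.  15.3]
14 151.0 [12.  -0.  17.7]
15 161.0 [ 8.7 -0.  19.5]
16 171.0 [ 5.2  0.  20.7]
17 181.0 [ 1.5 -0.  21.3]
```

servo_tool --rows '[[28, [1, 1.5, -10.5], [0, 0, 0]], [28, [1, 0, -10.5], [0, 0, 0]], [28, [6, 0, -20.5], [0, 0, 0]], [28, [9.3, 0, -19.2], [0, 0, 0]], [28, [12.5, 0, -17.3], [0, 0, 0]]]'

```text
clock: 6.05
eef_pos: [531.4, -152.2, 255.0]
tcp_rot: [3.141, -0.438, 0.017]
contact_force: [9.9, 2.8, -6.2]
opening: 0.363
```

```bash
python3 arc.py 10 0 1; python3 - <<'E'
from look import *
cv2.imwrite("pics/f.png",np.vstack([grab_frame("scene")[160:330,200:480],grab_frame("side")[60:230,150:430]]))
E
```

```text
held in filler axes rel hinge [-92.8  -1.2  80.4] r 122.8 th 0.714 open 0.3632519437742511
0 51.0 [ 15.4   0.  -14.9]
```

View pics/f.png

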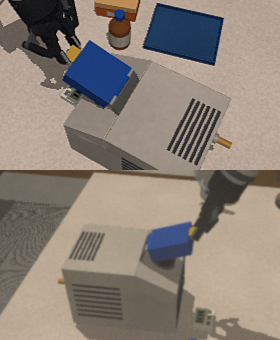

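servo_tool --rows '[[28, [16.5, 0, -13.7], [0, 0, 0]], [28, [17.7, 0, -12], [0, 0, 0]], [28, [19.5, 0, -8.7], [0, 0, 0]], [28, [20.7, 0, -5.2], [0, 0, 0]]]'

```text
clock: 6.65
eef_pos: [581.0, -150.8, 320.8]
tcp_rot: [-3.141, -0.434, 0.017]
contact_force: [2.8, 1.8, -7.6]
opening: 0.361
```

```bash
python3 arc.py 10 0 10
```

```text
held in filler axes rel hinge [-19.9  -0.9 119.1] r 120.7 th 1.405 open 0.3607273878152607
0 91.0 [21.   0.  -1.6]
1 101.0 [20.9 -0.   2. ]
2 111.0 [20.3 -0.   5.6]
3 121.0 [19.  -0.   9.1]
4 131.0 [17.1  0.  12.2]
5 141.0 [14.7  0.  15. ]
6 151.0 [11.9 -0.  17.3]
7 161.0 [ 8.7  0.  19.2]
8 171.0 [ 5.3 -0.  20.4]
9 181.0 [ 1.6  0.  21. ]
```

servo_tool --rows '[[28, [21, 0, 0], [0, 0, 0]], [28, [20.7, 0, 2.2], [0, 0, 0]], [28, [20, 0, 5.6], [0, 0, 0]], [28, [19, 0, 9], [0, 0, 0]]]'

```text
clock: 7.15
eef_pos: [662.2, -148.7, 340.6]
tcp_rot: [-3.139, -0.437, 0.017]
contact_force: [-2.4, 6.7, 1.3]
opening: 0.366
```

```bash
python3 arc.py 10 0 6
```

```text
held in filler axes rel hinge [ 62.1  -0.5 102.7] r 120.0 th 2.114 open 0.3656943848433846
0 131.0 [16.9 -0.  12.3]
1 141.0 [14.5 -0.  15.1]
2 151.0 [11.7  0.  17.4]
3 161.0 [ 8.5  0.  19.1]
4 171.0 [ 5.  -0.  20.3]
5 181.0 [ 1.4  0.  20.9]
```

servo_tool --rows '[[28, [17, -0.5, 12.3], [0, 0, 0]], [28, [14.5, 0, 15], [0, 0, 0]], [28, [11.7, 0, 17.4], [0, 0, 0]], [28, [8.5, 0, 19], [0, 0, 0]]]'

```text
clock: 7.65
eef_pos: [737.5, -146.7, 305.6]
tcp_rot: [-3.14, -0.44, 0.017]
contact_force: [1.2, 7.6, 3.9]
opening: 0.361
```

```bash
python3 arc.py 10 0 2; python3 - <<'E'
from look import *
cv2.imwrite("pics/g.png",np.vstack([grab_frame("scene")[160:330,200:480],grab_frame("side")[60:230,150:430]]))
E
```

```text
held in filler axes rel hinge [ 1.154e+02 -1.000e-01  3.920e+01] r 121.9 th 2.814 open 0.361372145190958
0 171.0 [ 5.1  0.  20.6]
1 181.0 [ 1.4  0.  21.2]
```

View pics/g.png

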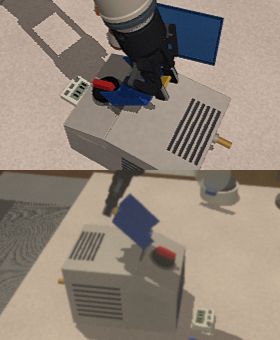

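servo_tool --rows '[[28, [5, 0, 20.5], [0, 0, 0]], [28, [0.7, 0, 6], [0, 0, 0]], [28, [0.2, 0, 2], [0, 0, 0]], [28, [0, 0, 0], [0, 0, 0]]]'

```text
clock: 8.25
eef_pos: [754.8, -146.2, 282.4]
tcp_rot: [-3.14, -0.44, 0.017]
contact_force: [4.3, 9.3, 4.2]
opening: 0.365
```

```bash
python3 arc.py 10 0 0
```

```text
held in filler axes rel hinge [121.4  -0.   10.9] r 121.8 th 3.052 open 0.3648197101784213
```

servo_tool --rows '[[28, [0, 0, 2], [0, 0, 0]], [60, [0, 0, 0], [0, 0, 0]], [70, [0, 0, 0], [0, 0, 0]], [70, [0, 0, 0], [0, 0, 0]], [70, [0, 0, -25], [0, 0, 0]], [70, [0, 0, -50], [0, 0, 0]], [70, [0, 0, -60], [0, 0, 0]]]'

```text
clock: 9.12
eef_pos: [695.8, -149.0, 402.5]
tcp_rot: [-3.142, -0.436, 0.017]
contact_force: [0.9, -0.5, 0.4]
opening: 0.819
```

servo_tool --rows '[[70, [-54, 2, 0], [0, 0, 0]], [70, [-54, 0, 0], [0, 0, 0]], [70, [-54, 0, 0], [0, 0, 0]], [70, [-54, 0, 0], [0, 0, 0]], [70, [0, 0, 0], [0, 0, 0]]]'

```text
clock: 9.75
eef_pos: [497.5, -153.7, 308.5]
tcp_rot: [-3.141, -0.434, 0.016]
contact_force: [0.8, -0.3, -0.0]
opening: 0.823
```

```bash
cat > cap.py <<'E'
from fit import *
from scipy.spatial.transform import Rotation as Ro
p=np.load("p2.npy"); o,C,F,R,H,RH=frames(p)
s=sense(); T=Ro.from_euler("xyz",s["tcp_rot"]).as_matrix(); t=np.array(s["eef_pos"])
print(s["clock"],"tcp in filler",(R.T@(t-F)).round(1),"turn err deg",np.degrees(Ro.from_matrix(T.T@R@np.diag([1,-1,-1])).as_rotvec()).round(2),s["qpos"].round(2))
im=grab_frame("wrist")
for n in("cap_grip","filler","hood_tab"): print(n,[(c,(R.T@(x-F)).round(0)) for c,x in find("wrist",n)])
m=trace("wrist","cap_grip")
if m:
    m=m[0]["mask"]; ys,xs=np.nonzero(m); print(m.sum(),xs.min(),xs.max(),ys.min(),ys.max())
P=lambda q:proj("wrist",np.array(q)@R.T+F).round().astype(np.int32)
h=22
hsv=cv2.cvtColor(im,cv2.COLOR_BGR2HSV); red=((hsv[...,0]<8)|(hsv[...,0]>172))&(hsv[...,1]>150)&(hsv[...,2]>60)
n,l,st,ce=cv2.connectedComponentsWithStats(red.astype(np.uint8)); i=1+st[1:,4].argmax(); print("red",st[i],ce[i],cv2.minAreaRect(np.argwhere(l==i)[:,::-1].astype(np.int32)))
cv2.imwrite("pics/h_raw.png",im)
cv2.polylines(im,[P([[x,y,h+8] for x,y in((-24,-6.5),(-24,6.5),(24,6.5),(24,-6.5))])],1,(0,255,0),1)
a=np.linspace(0,6.28,40); cv2.polylines(im,[P([[29*np.cos(q),29*np.sin(q),h-7] for q in a])],1,(0,255,0),1)
cv2.imwrite("pics/h.png",im)
E
python3 cap.py
```

```text
9.75 tcp in filler [-46.9  -1.9 169.3] turn err deg [ 0.08  0.14 -0.31] [-0.42 -0.09  2.04  0.25  0.8   0.99]
cap_grip [(0.59, array([ 9., -1., 20.]))]
filler [(0.88, array([35., -0.,  4.]))]
hood_tab [(0.62, array([92.,  1., 47.]))]
2611 291 349 110 167
red [313 115  14  52 722] [319.5 140.5] ((319.5, 140.5), (51.0, 13.0), 90.0)
```

View pics/h.png

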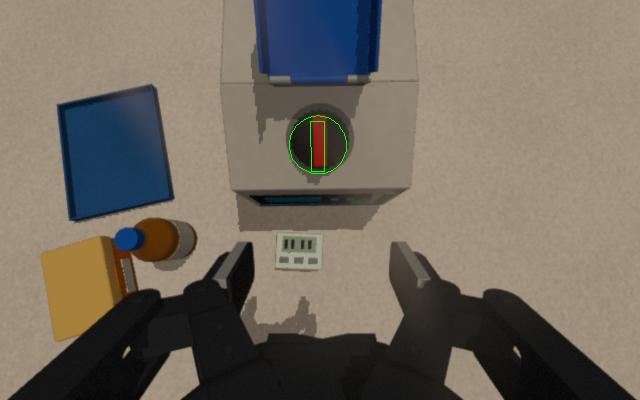

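Hood lies fully back. The cap's red bar is at (319.5, 140.5), about 6 px up the slope from the model. I'll move closer and recheck.

servo_tool --rows '[[60, [30, 0, 25], [0, 0, 0]], [60, [23, 0, 30], [0, 0, 0]], [60, [0, 0, 40], [0, 0, 0]], [60, [0, 0, 0], [0, 0, 0]]]'

```text
clock: 10.5
eef_pos: [589.8, -151.9, 242.9]
tcp_rot: [-3.14, -0.432, 0.018]
contact_force: [0.3, -0.2, -0.2]
opening: 0.7
```

```bash
python3 cap.py; python3 - <<'E'
from fit import *
from scipy.optimize import fsolve
from scipy.spatial.transform import Rotation as Ro
p=np.load("p2.npy"); o,C,F,R,H,RH=frames(p); get=None
im=cv2.imread("pics/h_raw.png"); hsv=cv2.cvtColor(im,cv2.COLOR_BGR2HSV)
red=(((hsv[...,0]<8)|(hsv[...,0]>172))&(hsv[...,1]>150)&(hsv[...,2]>60)).astype(np.uint8)
n,l,st,ce=cv2.connectedComponentsWithStats(red); i=1+st[1:,4].argmax()
for z in(27,30,33): print(z,fsolve(lambda q:proj("wrist",F+R@[q[0],q[1],z])[0]-ce[i],[0,0]).round(1))
E
```

```text
10.5 tcp in filler [ 9.1 -2.1 70.8] turn err deg [-0.02  0.27 -0.2 ] [-0.34  0.14  1.97  0.25  0.64  1.04]
cap_grip [(0.78, array([10., -3., 24.]))]
filler [(0.59, array([30., -6.,  4.]))]
hood_tab [(0.61, array([103.,  -3.,  55.]))]
5146 279 360 185 270
red [ 309  198   21   72 1431] [319.28441649 233.43885395] ((319.0, 233.5), (71.0, 20.0), 90.0)
27 [ 2. -2.]
30 [ 3.3 -2. ]
33 [ 4.6 -2. ]
```

View pics/h.png

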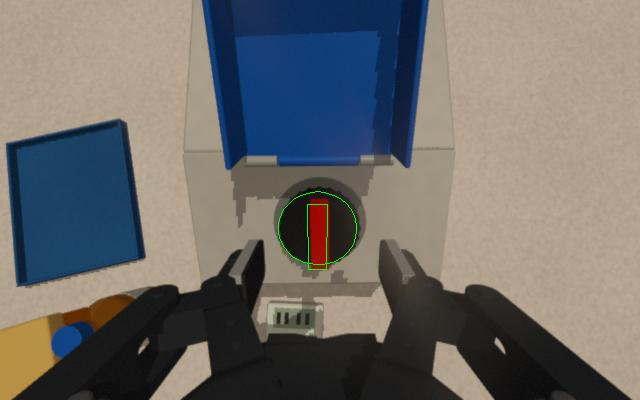

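```bash
python3 - <<'E'
from fit import *
from scipy.optimize import least_squares
from scipy.spatial.transform import Rotation as Ro
p=np.load("p2.npy"); o,C,F,R,H,RH=frames(p)
K,W=cal("wrist"); s=sense()
def X(t,r): M=np.eye(4);M[:3,:3]=Ro.from_euler("xyz",r).as_matrix();M[:3,3]=t;return M
tc=W@X(s["eef_pos"],s["tcp_rot"])   # cam<-tcp
views=[([497.5,-153.7,308.5],[-3.141,-.434,.016],115,313,327,61),([589.8,-151.9,242.9],[-3.14,-.432,.018],198,309,330,81)]
print("cam in tool axes",(-tc[:3,:3].T@tc[:3,3]).round(0))
def pr(V,q):
    c=(V@np.r_[F+R@q,1])[:3]; u=K@c; return u[:2]/u[2]
def res(v):
    x,y,z=v; e=[]
    for t,r,row,l,rr,_ in views:
        V=tc@np.linalg.inv(X(t,r))
        a=pr(V,[x+24,y+6.5,z]);b=pr(V,[x+24,y-6.5,z])
        e+=[a[1]-row,a[0]-l,b[0]-rr]
    return e
r=least_squares(res,[4,0,30]); print("bar top centre",r.x.round(1),np.round(r.fun,1))
for z in(28,30,32): q=least_squares(lambda v:res([v[0],v[1],z]),[4,0]);print(z,q.x.round(1),q.fun.round(1))
E
```

```text
cam in tool axes [  71.    0. -141.]
bar top centre [-0.2 -1.  18. ] [-0.4  0.1 -0.5  0.3  1.3 -1. ]
28 [ 1.7 -1.1] [-2.4 -0.1 -0.2  1.9  0.8 -0.6]
30 [ 2.  -1.1] [-2.9 -0.2 -0.2  2.2  0.7 -0.5]
32 [ 2.4 -1.1] [-3.3 -0.2 -0.1  2.5  0.6 -0.4]
```

```bash
python3 - <<'E'
from fit import *
from scipy.optimize import least_squares
from scipy.spatial.transform import Rotation as Ro
p=np.load("p2.npy"); o,C,F,R,H,RH=frames(p)
K,W=cal("wrist"); s=sense()
def X(t,r): M=np.eye(4);M[:3,:3]=Ro.from_euler("xyz",r).as_matrix();M[:3,3]=t;return M
tc=W@X(s["eef_pos"],s["tcp_rot"])
V1=tc@np.linalg.inv(X([497.5,-153.7,308.5],[-3.141,-.434,.016])); V2=W
def pr(V,q): u=K@(V@np.r_[F+R@q,1])[:3]; return u[:2]/u[2]
def res(v):
    x,y,z=v
    return [pr(V1,[x-24,y,z])[1]-166.5,pr(V1,[x+24,y,z])[1]-115,pr(V2,[x-24,y,z])[1]-269.5,pr(V2,[x+24,y,z-15])[1]-198,pr(V1,[x,y,z])[0]-319.5,pr(V2,[x,y,z])[0]-319.5]
r=least_squares(res,[4,0,30]); print(r.x.round(1),np.round(r.fun,1))
for z in(28,30,32): q=least_squares(lambda v:res([v[0],v[1],z]),[4,0]);print(z,q.x.round(1),q.fun.round(1))
E
```

```text
[-0.3 -1.6 30. ] [-0.6 -0.3 -0.5  1.2  1.1 -0.8]
28 [-0.9 -1.6] [-0.4  0.3 -1.2  1.1  1.  -0.8]
30 [-0.3 -1.6] [-0.6 -0.3 -0.5  1.2  1.1 -0.8]
32 [ 0.3 -1.6] [-0.8 -0.9  0.3  1.2  1.1 -0.8]
```

servo_tool --rows '[[50, [-8, 0, 15], [0, 0, 0]], [50, [0, 0, 15], [0, 0, 0]], [50, [0, 0, 0], [0, 0, 0]], [50, [0, 0, 0], [0, 0, 0]]]'

```text
clock: 11.25
eef_pos: [595.5, -152.8, 215.6]
tcp_rot: [3.141, -0.437, 0.018]
contact_force: [-0.3, 0.7, 0.7]
opening: 0.583
```

```bash
python3 cap.py; python3 - <<'E'
from fit import *
from scipy.optimize import fsolve
p=np.load("p2.npy"); o,C,F,R,H,RH=frames(p)
for q in([-24,0,30],[24,0,30],[24,0,15]): print(q,proj("wrist",F+R@(np.array(q)+[0,-1.6,0]))[0].round(1))
E
```

```text
11.25 tcp in filler [ 2.7 -3.2 43.7] turn err deg [ 0.11 -0.03 -0.22] [-0.34  0.18  1.99  0.27  0.58  1.02]
cap_grip [(0.76, array([ 3.,  1., 21.]))]
filler [(0.65, array([30., -3.,  0.]))]
hood_tab []
6783 271 364 187 284
red [ 305  201   24   83 1899] [316.90100053 241.41284887] ((316.5, 242.0), (82.0, 23.0), 90.0)
[-24, 0, 30] [318.9 281.7]
[24, 0, 30] [318.4 206.5]
[24, 0, 15] [318.6 199. ]
```

View pics/h.png

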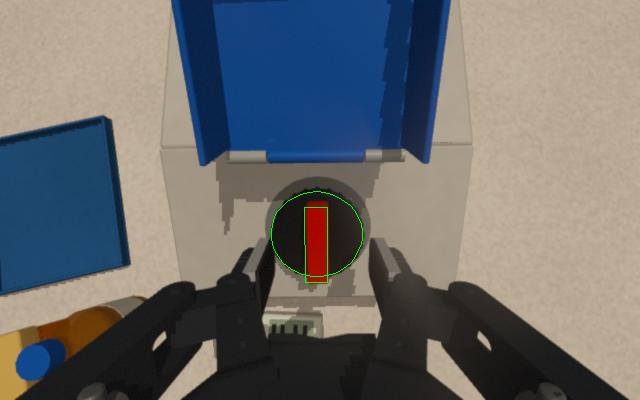

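servo_tool --rows '[[40, [-3, -2.3, 10], [0, 0, 0]], [40, [0, 0, 10], [0, 0, 0]], [40, [0, 0, 5], [0, 0, 0]], [40, [0, 0, 0], [0, 0, 0]]]'

```text
clock: 12.0
eef_pos: [603.0, -150.1, 190.5]
tcp_rot: [-3.141, -0.435, 0.017]
contact_force: [-1.0, -0.7, -0.6]
opening: 0.467
```

```bash
python3 cap.py | head -1; python3 -c "
from rig import sense;s=sense();print(s['contact_force'],s['opening'])"
```

```text
12.0 tcp in filler [-1.1 -0.6 17.8] turn err deg [ 0.09  0.05 -0.23] [-0.32  0.22  2.    0.29  0.52  1.01]
[0.90275471 0.72327749 0.36108191] 0.4662138215932727
```

servo_tool --rows '[[25, [0, 0, 0], [0, 0, 0]], [15, [0, 0, 0], [0, 0, 0]], [6, [0, 0, 0], [0, 0, 0]], [6, [0, 0, 0], [0, 0, 0]], [6, [0, 0, 0], [0, 0, 0]], [6, [0, 0, 0], [0, 0, 0]]]' --force 60

```text
clock: 13.0
eef_pos: [603.1, -150.1, 192.3]
tcp_rot: [-3.142, -0.437, 0.018]
contact_force: [-6.9, 1.4, 10.7]
opening: 0.131
```

```bash
python3 cap.py | head -1; python3 -c "
from rig import sense;s=sense();print(s['contact_force'],s['wrist_torque'],s['opening']*85.4)"
```

```text
13.0 tcp in filler [-0.2 -0.6 19.3] turn err deg [ 0.1  -0.06 -0.22] [-0.32  0.22  2.    0.29  0.52  1.01]
[-7.35071541  2.87929096 11.88373489] [0.51102862 0.42770558 0.2933891 ] 11.502466197302278
```

servo_tool --rows '[[6, [0, 0, -1.5], [0, 0, 0]], [6, [0, 0, 0], [0, 0, -8]], [6, [0, 0, 0], [0, 0, -8]], [6, [0, 0, 0], [0, 0, -8]]]'

```text
clock: 13.75
eef_pos: [602.6, -150.4, 192.6]
tcp_rot: [2.952, -0.396, 0.479]
contact_force: [0.3, -0.3, -1.4]
opening: 0.13
```

```bash
python3 cap.py | head -1; python3 -c "
from rig import sense;s=sense();print(s['contact_force'],s['wrist_torque'],s['opening']*85.4)"
```

```text
13.75 tcp in filler [-0.6 -0.9 19.8] turn err deg [1.200e-01 1.000e-02 2.403e+01] [-0.33  0.22  2.    0.29  0.53  0.58]
[ 0.11155742  0.74686193 -0.81090641] [0.22527518 0.08103581 0.17733532] 11.532290306499782
```

servo_tool --rows '[[6, [0, 0, 0], [0, 0, -8]], [6, [0, 0, 0], [0, 0, -8]], [6, [0, 0, 0], [0, 0, -8]], [6, [0, 0, 0], [0, 0, -8]], [6, [0, 0, 0], [0, 0, -8]], [6, [0, 0, 0], [0, 0, -8]], [6, [0, 0, 0], [0, 0, -8]], [6, [0, 0, 0], [0, 0, 0]]]'

```text
clock: 15.0
eef_pos: [602.3, -150.2, 192.5]
tcp_rot: [2.712, -0.075, 1.427]
contact_force: [-0.3, 1.8, 0.5]
opening: 0.135
```

```bash
python3 cap.py | head -1; python3 -c "
from rig import sense;s=sense();print(s['contact_force'],s['wrist_torque'],s['opening']*85.4)"
```

```text
15.0 tcp in filler [-0.9 -0.7 19.8] turn err deg [7.000e-02 8.000e-02 7.962e+01] [-0.33  0.22  2.    0.29  0.53 -0.39]
[0.33600125 1.39561999 0.4157525 ] [0.17423709 0.17528368 0.07289415] 11.496912595387519
```

Turned 80°. Now I lift along the axis, gently at first.

servo_tool --rows '[[6, [0, 0, -3], [0, 0, 0]], [6, [0, 0, -3], [0, 0, 0]], [6, [0, 0, -6], [0, 0, 0]], [6, [0, 0, 0], [0, 0, 0]]]'

```text
clock: 15.75
eef_pos: [597.3, -150.6, 204.0]
tcp_rot: [2.71, -0.073, 1.43]
contact_force: [0.2, 0.3, -0.5]
opening: 0.134
```

```bash
python3 cap.py | head -1; python3 -c "
from rig import sense;s=sense();print(s['contact_force'],s['wrist_torque'],s['opening']*85.4)"
```

```text
15.75 tcp in filler [-0.5 -0.9 32.4] turn err deg [1.300e-01 6.000e-02 7.977e+01] [-0.33  0.2   2.    0.28  0.55 -0.38]
[-0.07610437 -0.07628364 -0.38580113] [-0.0336482   0.27297212  0.01339721] 11.362459345343343
```

servo_tool --rows '[[6, [0, 0, -20], [0, 0, 0]], [6, [0, 0, -40], [0, 0, 0]], [6, [0, 0, -40], [0, 0, 0]], [6, [0, 0, -40], [0, 0, 0]], [6, [0, 0, 0], [0, 0, 0]]]'

```text
clock: 16.62
eef_pos: [538.8, -152.0, 333.6]
tcp_rot: [2.706, -0.072, 1.43]
contact_force: [0.6, -0.5, -2.0]
opening: 0.138
```

```bash
python3 - <<'E'
from look import *
from scipy.spatial.transform import Rotation as Ro
s=sense(); print(s["eef_pos"],s["tcp_rot"],s["contact_force"],s["qpos"].round(2)); print(Ro.from_euler("xyz",s["tcp_rot"]).as_matrix().round(3))
w=grab_frame("wrist"); sc=grab_frame("side")
cv2.imwrite("pics/i.png",np.hstack([w[100:400,100:540],cv2.resize(sc[40:190,150:325],(350,300))]))
E
```

```text
[ 538.78682077 -152.00808237  333.638493  ] [ 2.70572147 -0.07212747  1.42965078] [ 0.58850254 -0.54954201 -1.97197805] [-0.38 -0.05  1.95  0.22  0.84 -0.34]
[[ 0.14   0.893  0.427]
 [ 0.987 -0.158  0.005]
 [ 0.072  0.421 -0.904]]
```

View pics/i.png

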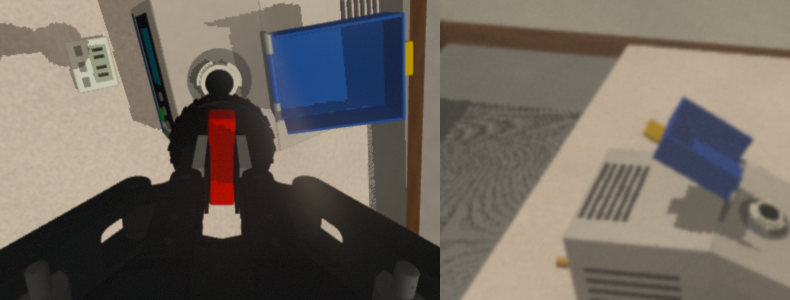

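The cap is held, with the bar between the fingers at (222, 155). The neck is bare and the hood lies back. Now I bring the tool upright.

servo_tool --rows '[[6, [0, 0, 0], [8.3, -1.4, 0]], [6, [0, 0, 0], [8.3, -1.4, 0]], [6, [0, 0, 0], [8.3, -1.5, 0]], [6, [0, 0, 0], [0, 0, 0]]]'

```text
clock: 17.23
eef_pos: [539.6, -150.9, 327.6]
tcp_rot: [-3.133, -0.001, 1.416]
contact_force: [-0.3, 0.5, -1.4]
opening: 0.134
```

```bash
cat > go.py <<'E'
import sys,numpy as np
from rig import sense
from scipy.spatial.transform import Rotation as Ro
s=sense(); T=Ro.from_euler("xyz",s["tcp_rot"]).as_matrix(); t=np.array(s["eef_pos"]); d=T.T@[0,0,-1]
print(t.round(1),s["contact_force"].round(1),"opening",(s["opening"]*85.4).round(1),"tilt fix",np.degrees([-d[1],d[0]]).round(2),"to go",(T.T@(np.array([float(a) for a in sys.argv[1:4]])-t)).round(1))
E
python3 go.py 645 192 200
```

```text
Traceback (most recent call last):
  File "go.py", line 5, in <module>
    print(t.round(1),s["contact_force"].round(1),"opening",(s["opening"]*85.4).round(1),"tilt fix",np.degrees([-d[1],d[0]]).round(2),"to go",(T.T@(np.array([float(a) for a in sys.argv[1:4]])-t)).round(1))
                                                           ^^^^^^^^^^^^^^^^^^^^^^^^^
AttributeError: 'float' object has no attribute 'round'
```

```bash
sed -i 's/(s\["opening"\]\*85.4).round(1)/round(s["opening"]*85.4,1)/' go.py; python3 go.py 645 192 328
```

```text
[ 539.6 -150.9  327.6] [-0.3  0.5 -1.4] opening 11.4 tilt fix [-0.47 -0.07] to go [355.   51.2  -0.4]
```

servo_tool --rows '[[6, [20, 3, 0], [-0.5, 0, 0]], [6, [45, 6.5, 0], [0, 0, 0]], [6, [55, 8, 0], [0, 0, 0]], [6, [55, 8, 0], [0, 0, 0]], [6, [55, 8, 0], [0, 0, 0]], [6, [55, 8, 0], [0, 0, 0]], [6, [45, 6.5, 0], [0, 0, 0]], [6, [20, 3, 0], [0, 0, 0]]]'

```text
clock: 18.23
eef_pos: [642.3, 189.3, 330.3]
tcp_rot: [3.137, -0.002, 1.416]
contact_force: [0.8, -0.5, -0.7]
opening: 0.134
```

servo_tool --rows '[[6, [0, 0, 30], [0, 0, 0]], [6, [0, 0, 55], [0, 0, 0]], [6, [0, 0, 55], [0, 0, 0]], [6, [0, 0, 55], [0, 0, 0]], [6, [0, 0, 30], [0, 0, 0]], [6, [0, 0, 20], [0, 0, 0]], [6, [0, 0, 10], [0, 0, 0]], [6, [0, 0, 0], [0, 0, 0]]]'

```text
clock: 19.23
eef_pos: [644.2, 186.4, 76.1]
tcp_rot: [3.137, -0.001, 1.414]
contact_force: [-0.8, -0.3, -0.8]
opening: 0.136
```

```bash
python3 go.py 645 192 24; python3 - <<'E'
from look import *
sc=grab_frame("side"); cv2.imwrite("pics/j.png",sc)
print(proj("side",[[645,192,4]]),find("side","cap_grip"),find("side","tray"))
E
```

```text
[644.2 186.4  76.1] [-0.8 -0.3 -0.8] opening 11.6 tilt fix [ 0.25 -0.06] to go [ 5.6 -0.3 52.1]
[[270.73213015 299.80475945]] [(0.94, array([639., 204.,  73.])), (0.47, array([435., 195.,  65.]))] [(0.64, array([637., 204.,   4.]))]
```

servo_tool --rows '[[6, [2, 0, 22], [0.2, 0, 0]], [6, [2, 0, 15], [0, 0, 0]], [6, [0, 0, 9], [0, 0, 0]], [6, [0, 0, 3], [0, 0, 0]], [6, [0, 0, 1.5], [0, 0, 0]], [6, [0, 0, 0], [0, 0, 0]]]'

```text
clock: 20.12
eef_pos: [645.1, 190.4, 25.5]
tcp_rot: [3.141, -0.001, 1.414]
contact_force: [-0.1, 0.3, -0.7]
opening: 0.131
```

```bash
python3 go.py 645 192 21
```

```text
[645.1 190.4  25.5] [-0.1  0.3 -0.7] opening 11.2 tilt fix [ 0.05 -0.05] to go [ 1.6 -0.3  4.5]
```

servo_tool --rows '[[6, [0, 0, 1.5], [0, 0, 0]], [6, [0, 0, 1], [0, 0, 0]], [6, [0, 0, 1], [0, 0, 0]], [6, [0, 0, 0], [0, 0, 0]]]'

```text
clock: 20.62
eef_pos: [644.7, 190.3, 21.6]
tcp_rot: [3.141, -0.001, 1.414]
contact_force: [-0.2, -0.5, -1.1]
opening: 0.13
```

servo_tool --rows '[[6, [0, 0, 0.7], [0, 0, 0]], [6, [0, 0, 0], [0, 0, 0]]]'

```text
clock: 20.88
eef_pos: [644.8, 190.4, 20.9]
tcp_rot: [3.141, -0.001, 1.414]
contact_force: [-0.5, -0.4, -0.9]
opening: 0.136
```

servo_tool --rows '[[6, [0, 0, 0.7], [0, 0, 0]], [6, [0, 0, 0], [0, 0, 0]]]'

```text
clock: 21.12
eef_pos: [644.8, 190.3, 20.2]
tcp_rot: [3.141, -0.001, 1.414]
contact_force: [-0.3, -0.3, -1.3]
opening: 0.131
```

servo_tool --rows '[[6, [0, 0, 0.7], [0, 0, 0]], [6, [0, 0, 0], [0, 0, 0]]]'

```text
clock: 21.38
eef_pos: [644.8, 190.4, 19.7]
tcp_rot: [3.141, -0.001, 1.414]
contact_force: [-0.7, -0.3, 0.1]
opening: 0.131
```

servo_tool --rows '[[6, [0, 0, 0.7], [0, 0, 0]], [6, [0, 0, 0], [0, 0, 0]]]'

```text
clock: 21.62
eef_pos: [644.8, 190.4, 19.6]
tcp_rot: [3.141, -0.001, 1.414]
contact_force: [-3.2, -0.8, 6.0]
opening: 0.135
```

Contact with the tray floor (6 N). Release and retreat straight up.

servo_tool --rows '[[16, [0, 0, -0.5], [0, 0, 0]], [24, [0, 0, 0], [0, 0, 0]], [34, [0, 0, 0], [0, 0, 0]], [34, [0, 0, 0], [0, 0, 0]], [34, [0, 0, -10], [0, 0, 0]], [34, [0, 0, -30], [0, 0, 0]], [34, [0, 0, -60], [0, 0, 0]], [34, [0, 0, -60], [0, 0, 0]]]'

```text
clock: 22.62
eef_pos: [644.5, 190.2, 181.5]
tcp_rot: [3.141, -0.001, 1.414]
contact_force: [1.4, 0.3, 0.2]
opening: 0.395
```

servo_tool --rows '[[34, [0, 0, -60], [0, 0, 0]], [34, [-50, 0, -30], [0, 0, 0]], [34, [-50, 0, 0], [0, 0, 0]], [34, [0, 0, 0], [0, 0, 0]]]'

```text
clock: 23.12
eef_pos: [628.6, 88.6, 270.8]
tcp_rot: [3.14, -0.0, 1.411]
contact_force: [0.3, 1.2, -0.5]
opening: 0.396
```

```bash
python3 go.py 645 192 21; python3 - <<'E'
from look import *
a=grab_frame("scene"); b=grab_frame("side")
for c in("scene","side"):
    for t in("cap_grip","tray","bottle","tip_box","timer","hood_part"): print(c,t,find(c,t)[:1])
cv2.imwrite("pics/k.png",np.hstack([cv2.resize(a[130:330,220:440],None,fx=1.8,fy=2),cv2.resize(b[90:350,190:410],None,fx=1.8,fy=1.54)]))
E
```

```text
[628.6  88.6 270.8] [ 0.3  1.2 -0.5] opening 33.8 tilt fix [ 0.1  -0.02] to go [104.6  -0.7 249.9]
scene cap_grip [(0.57, array([ 490., -124.,   17.]))]
scene tray [(0.92, array([652., 186.,   1.]))]
scene bottle [(0.59, array([516.,  58.,  84.]))]
scene tip_box [(0.94, array([440., 157.,  62.]))]
scene timer [(0.77, array([ 489., -126.,   19.]))]
scene hood_part [(0.91, array([ 691., -145.,  271.]))]
side cap_grip [(0.72, array([644., 200.,  19.]))]
side tray [(0.57, array([643., 200.,   1.]))]
side bottle [(0.6, array([502.,  90.,  81.]))]
side tip_box []
side timer [(0.62, array([ 490., -109.,   20.]))]
side hood_part [(0.65, array([ 642., -194.,  259.]))]
```

View pics/k.png

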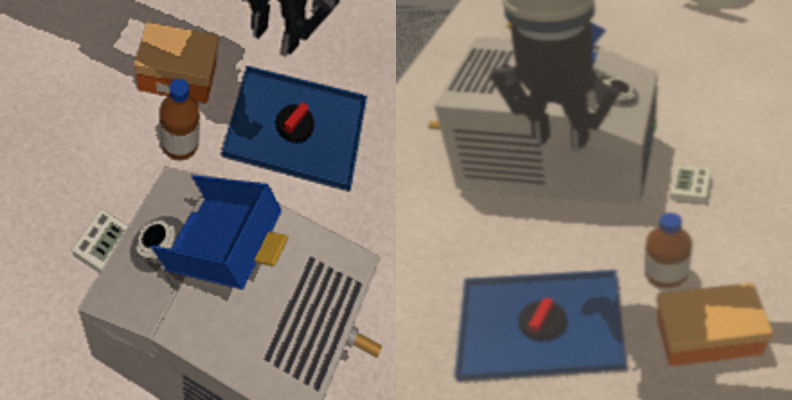

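```bash
python3 -c "
from rig import sign_off; print(sign_off())"
```

```text
the job is handed in; nothing more can be done
None
```

The job is done and handed in at about 23 s of the 64 s allowed. I swung the hood back by its tab to about 3.05 rad, its stop. I then turned the cap about 80° anticlockwise, lifted it off along its axis, and set it on the tray floor under light contact (6 N) before letting go.

**Last checks:**
- **Cap:** the final pictures show it flat near the middle of the tray with the red bar up.
- **Hood:** it is lying open and the filler neck is bare.
- **Arm:** the gripper is empty and clear of everything.
- **Bottle and timer:** the side camera puts them within about 5 mm of where they started.
- **Tip box:** it looks in place in the final pictures. The side camera's network missed it at the end, and the scene camera's reading had shifted by about 25 mm. I put that down to the arm hiding part of the box in the first picture.

**Disagreements:**
- The scene network mistook the timer for the cap in the last picture. The side network found the cap at about (644, 200, 19), which fits where I released it.
- The scene network's timer reading moved by about 20 mm, but the shut hood had hidden part of the timer in the first picture.
- One wrist view put the cap about 6 mm further up the slope than a closer look did. I used the closer one, and forces stayed low while turning.

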